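# Turn a small computer over into its tray

### The job

The little computer stands on the feed table with its packing tray upside down over it; turn the two over together, so that the computer ends up on top, lying belly-up in the tray for its label. Slide the pair along the fence into the cradle until it is fully home, then swing the cradle steadily right over by its grip bar to the far stop, without flinging it, and leave the pair in there. Leave everything else on the bench where it stands.

Things in the scene. Friction and masses are not known exactly. Their poses are not given: they have to be found in the camera images.
- station: Fixed turnover station, standing yawed on the bench. Origin on the bench under the middle of the cradle's mouth; y runs from the feed table towards the cradle and post, z up. White feed table: top 62.5 mm above the bench, x -120 to 70, y -256 to -6 mm. Bearing post: 80 mm wide, y 180 to 225 mm, 115 mm high. Between them the cradle turns on an axis along y, at x 0, 75 mm above the bench.
- fence (a point): Middle of the guiding face of the straight aluminium fence along the feed table's +x edge, at table height, station x 50.5, y -131 mm; frame = station's. Fence 14 mm high, 250 mm long; the face looks to -x. It stands 2.5 mm inside the line of the cradle's +x wall, so a tray lying along it enters the mouth.
- cradle (a joint): Cradle angle about the station's y: 0 as found (level, grip bar on the station's -x side), 3.14 = level again but upside down, bar on the +x side; the bar passes over the top. A stop at each end. The bearing is stiff (0.2 N m): it stays where it is left. The cradle is two aluminium C channels along y, joined by a wall (the end stop) at the post; open at the mouth, towards the feed table.
- mouth (a point): Middle of the cradle's mouth, on its axis; frame = cradle's. Slot: 106 mm wide (walls flare out 7 mm in the first 30 mm), 28 mm high, 150 mm deep to the end stop. Lips above and below leave an open gap 78 mm wide. At angle 0 the slot's floor lies 1.5 mm below the feed table. The mouth turns 6 mm from the table's edge: a pair sticking out further would strike the table.
- bar (a point): Centre of the cradle's grip bar, moving with the cradle: round rubber sleeve 18 mm thick, 100 mm long, along y, spinning freely on its own axis; 105 mm from the cradle's axis, at station y = 80 mm. The channel's wall is 48 mm from the bar's centre. Frame = cradle's (does not spin with the sleeve).
- nest (a point): Point on the cradle's axis, 78 mm in from the mouth, turning with the cradle: the middle of the pair when fully home against the end stop. Frame = cradle's: y along the axis towards the end stop, x away from the bar, z up at angle 0 and down at 3.14.
- computer: Small flat aluminium computer, 90 (x) x 134 (y) x 20 mm (z), about 0.34 kg, at first standing on the feed table right way up, mostly hidden under the tray; rubber feet and a black vent underneath. Origin at the centre of its underside, z up at first.
- computer_mid (a point): Centre of the computer (10 mm above its underside).
- tray: Shallow grey plastic tray, 100 (x) x 144 (y) x 18 mm (z) outside, walls 3 mm, base 4 mm, about 0.12 kg, put upside down over the computer like a lid, 2 mm loose all round. The pair is 24 mm high; the tray's rim hangs 6 mm above the feed table. Origin at the centre of the rim's plane, z towards the tray's base (up at first), y along its length, within 0.25 rad of the station's y.
- tray_mid (a point): Point inside the tray, 6 mm from the rim's plane towards the base: the mid height of the pair (12 mm above the feed table at first), 2 mm from computer_mid while the pair is nested.
- tape_cutter: Bystander: blue hand tape cutter, 110 x 50 x 70 mm. Origin at the centre of its underside.
- tape_roll: Bystander: roll of brown packing tape lying flat, 100 mm across, 48 mm high. Origin at the centre of its underside.
- adapter: Bystander: black power adapter brick, 105 x 50 x 32 mm. Origin at the centre of its underside.
- label_pad: Bystander: pad of blank labels, 100 x 150 x 20 mm. Origin at the centre of its underside.
- mug: Bystander: white mug, 80 mm across, 95 mm high. Origin at the centre of its underside.
- scanner: Bystander: grey hand scanner, 110 x 60 x 35 mm. Origin at the centre of its underside.
Mind the look-alikes: they are no part of the job. What is shaped like the tray but orange or turquoise is not meant.

How it is judged:
On the way:
1. the pair, tray uppermost, is fully home in the cradle before the cradle is swung (y of tray_mid in the frame of nest between -0.008 and 0.012 m and x of tray_mid in the frame of nest between -0.012 and 0.012 m and z of tray_mid in the frame of nest between -0.01 and 0.01 m and y of computer_mid in the frame of nest between -0.012 and 0.012 m and x of computer_mid in the frame of nest between -0.012 and 0.012 m and z of computer_mid in the frame of nest between -0.01 and 0.01 m and value of joint cradle below 0.15 rad and angle between tray's own z axis and vertical below 0.15 rad), for 0.2 s.
At the end, for the whole second after the job is handed in: Cradle fully over (3.06 rad or more); the pair at rest in it, fully home (tray within 8 mm, computer 12 mm, of its home along the slot), both upside down within 0.14 rad, computer on top and nested in the tray (middles within 7 mm) (y of tray_mid in the frame of nest between -0.008 and 0.012 m and x of tray_mid in the frame of nest between -0.012 and 0.012 m and z of tray_mid in the frame of nest between -0.01 and 0.01 m and y of computer_mid in the frame of nest between -0.012 and 0.012 m and x of computer_mid in the frame of nest between -0.012 and 0.012 m and z of computer_mid in the frame of nest between -0.01 and 0.01 m and linear speed of each of computer, tray below 0.02 m/s and angular speed of each of computer, tray below 0.2 rad/s and value of joint cradle above 3.06 rad and angle between each of computer, tray's own z axis and vertical above 3 rad and distance between computer_mid and tray_mid below 0.007 m); the robot touches nothing.
It fails at once if the computer or the tray falls off the station (height (world z) of any of computer_mid, tray_mid below 0.045 m).
It fails at once if the cradle is flung (faster than 4 rad/s) (velocity of joint cradle above 4 rad/s).
It fails at once if one of the other things on the bench is moved by more than 30 mm (distance of any of tape_cutter, tape_roll, adapter, label_pad, mug, scanner from where it was at the start of the episode above 0.03 m).
It also fails if it takes over 72 s, if anything falls off the work surface, if the arm or the gripper's body presses on something with over 40 N, if the wrist force passes 120 N, or if a joint passes its speed limit or range.

### The arm

A 7-joint arm with a two-finger parallel gripper is mounted at the origin on the work surface. World frame = base frame: x ahead of the robot, y to its left, z up, the work surface at z = 0. Lengths are in m, angles in rad, forces in N, time in s.
With the tool pointing down it reaches from about 0.425 to 0.95 m from the base axis. Payload 16.7 kg.
Tool frame: the origin (TCP) lies midway between the tips of the shut fingers; the grasp point (between the pads) lies 19 mm behind it; y points along the fingers, x is the direction in which the jaws open and shut, and the axes are right-handed (so a half turn about y gives the same grasp; the last joint's range is limited). The gripper opens to 94 mm and grips with 3 to 60 N. Pads are 16 mm wide; open, the fingers measure 119 mm over their backs; the gripper's body (75 mm by 177 mm) begins 78 mm behind the grasp point.
Start: joints at [1.196, 0.426, 0.074, 1.606, -0.034, 1.111, -0.067], TCP at [0.151, -0.658, 0.205] pointing down, gripper open.
Joint ranges: [-2.85, 2.85], [-0.5, 2.14], [-1.23, 1.37], [0.21, 2.46], [-1.02, 4.16], [0.16, 2.05], [-2.73, 2.73]. Speed limits (rad/s): [1.89, 1.89, 2.39, 2.39, 3.01, 3.01, 3.01].

### API

Orientations are given as a unit quaternion [w, x, y, z].
In Python, from rig import robot gives the robot as it stands.
- The arm moves only by the shell command python3 -m crank 'ROWS'. ROWS is JSON, a list of rows, each an object with "gripper": the closure in counts, from 0 (fully open) to 255 (shut); "dp": the shift along the tool's x, y, z in m, a list of three; "spin": the turn about the tool's y in rad. A call has 1 to 20 rows; each row shifts and turns the commanded pose from where the row before left it, along the tool's axes as they then stand; what a row does not reach is not made up. A row lasts 1/10 s, in which the tool goes at most 50 mm and 8.59 degrees, less where a joint would pass 70% of its speed; a pose out of reach is approached as far as the arm can. A call is refused whole if a number of a shift passes 0.05 or a number of a turn 0.15, either way. A call with a gripper value outside its range is refused whole. The fingers move at their own pace and stop on an object; the grip force is fixed at half the most. Time passes only in rows, so rows that do not move let the fingers close. It gives the time, the measured TCP pose, the force and the opening at its end, in the units of the state.
- robot.get_state(): the state, without advancing time (a new reading comes with each control period).
- robot.read_camera(name): name is "scene" or "top"; returns a dict with "pixels" (384x512x3 uint8, blue, green, red), "mtx" (3x3 intrinsics, pixels), "rvec" (rotation vector, rad) and "tvec" (3), from world to camera coordinates, as OpenCV has them. Camera axes: x right, y down, z forward; pixel columns grow to the right and rows downward; lengths in m; the calibration is good to about 2 mm. A picture is of the moment at which its call begins. There is no depth.
- robot.close_job(): hands the job in, once; it reports no verdict.
The state is a dict: "time": time; "joints": joint angles; "dq": joint speeds; "joint_efforts": joint torques, N m; "tcp_pos": TCP position; "eef_rot": TCP orientation; "wrist_force": force on the tool from outside, world axes, zero at the start; "torque": the same for the moment, N m; "grip_width": opening from 0.0 (shut) to 1.0 (fully open).
Only numpy, scipy, OpenCV 4.12 (cv2) and the standard library are available. Lean on these libraries where they do the work, as an engineer would, in place of code of your own. Each camera call takes 0.05 s, during which the arm holds its last target. There are 200 camera calls.

## Working session

There is one attempt and no reset: what is moved stays moved. The work goes in short steps, Python scripts to look and compute and a shell command to move; the robot and the scene stay as the last step left them, time stands still between calls to the robot, and variables do not carry over. Pictures are saved under pics/ and viewed, about 8 in all and at most 12, crops included, and the job is handed in when it is done.

```bash
ls; mkdir -p pics
python3 - <<'E'
from rig import robot
import cv2,numpy as np,pickle
s=robot.get_state();print({k:np.round(v,3) for k,v in s.items()})
d={}
for n in("scene","top"):
    c=robot.read_camera(n);d[n]=c;cv2.imwrite(f"pics/{n}0.png",c["pixels"])
    R=cv2.Rodrigues(np.array(c["rvec"]))[0];print(n,"cam at",-R.T@np.ravel(c["tvec"]),c["mtx"])
pickle.dump(d,open("cam0.pkl","wb"))
a=np.hstack([d["scene"]["pixels"],d["top"]["pixels"]])
E
```

```text
pics
{'time': np.float64(0.0), 'joints': array([ 1.196,  0.427,  0.074,  1.607, -0.034,  1.111, -0.067]), 'dq': array([ 0.001,  0.   ,  0.001, -0.001, -0.001,  0.001, -0.002]), 'joint_efforts': array([ 1.0000e-03, -9.3581e+01,  3.6680e+00, -4.5418e+01, -4.9000e-02,
        2.0000e-02,  0.0000e+00]), 'tcp_pos': array([ 0.151, -0.657,  0.205]), 'eef_rot': array([ 0.553, -0.553,  0.441, -0.44 ]), 'wrist_force': array([ 1.143, -0.317,  0.491]), 'torque': array([-0.027, -0.009,  0.009]), 'grip_width': np.float64(1.001)}
scene cam at [1.05492372 0.66854194 0.79286612] [[363.53354871   0.         258.05303869]
 [  0.         363.53354871 192.46170683]
 [  0.           0.           1.        ]]
top cam at [0.24605753 0.01455802 1.41903099] [[456.59169177   0.         260.89090465]
 [  0.         456.59169177 191.83467356]
 [  0.           0.           1.        ]]
```

View pics/top0.png

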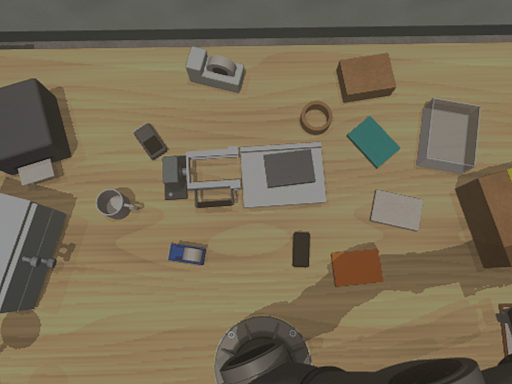

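View pics/scene0.png

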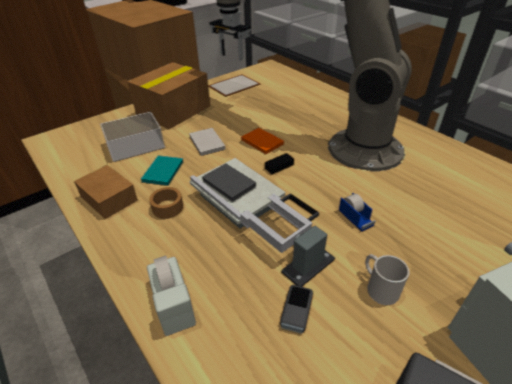

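The top view shows the white feed table at about (283,175), with the fence along its upper edge. The cradle is at (213,170), the bar at (213,200) and the post at (175,178). Three things are tray-shaped: grey at (290,168) on the feed table, turquoise at (373,142) and orange at (357,267). The grey one on the table fits the description. I'll confirm it in an enlarged crop.

```bash
python3 - <<'E'
import cv2,pickle,numpy as np
d=pickle.load(open("cam0.pkl","rb"))
p=d["top"]["pixels"][132:217,155:335]
b=cv2.resize(p,None,fx=4.4,fy=4.4,interpolation=cv2.INTER_CUBIC);b=cv2.convertScaleAbs(b,alpha=1.3)
for i in range(160,335,20): cv2.putText(b,str(i),(int((i-155+.5)*4.4),10),0,.35,(0,0,255));cv2.line(b,(int((i-155+.5)*4.4),12),(int((i-155+.5)*4.4),18),(0,0,255))
for i in range(140,215,10): cv2.putText(b,str(i),(0,int((i-132+.5)*4.4)),0,.35,(0,0,255))
cv2.imwrite("pics/crop0.png",b)
E
cat > h.py <<'E'
import cv2,numpy as np
from rig import robot
def ray(c,uv,z):
    """pixel -> world at height z"""
    R=cv2.Rodrigues(np.array(c["rvec"],float))[0];t=np.ravel(c["tvec"])
    n=cv2.undistortPoints(np.array(uv,float).reshape(-1,1,2),np.array(c["mtx"],float),None)[:,0]
    o=-R.T@t;v=np.c_[n,np.ones(len(n))]@R
    return o+v*((z-o[2])/v[:,2])[:,None]
def proj(c,P): return cv2.projectPoints(np.array(P,float).reshape(-1,1,3),np.array(c["rvec"],float),np.array(c["tvec"],float),np.array(c["mtx"],float),None)[0][:,0]
E
```

```text
(no output)
```

View pics/crop0.png

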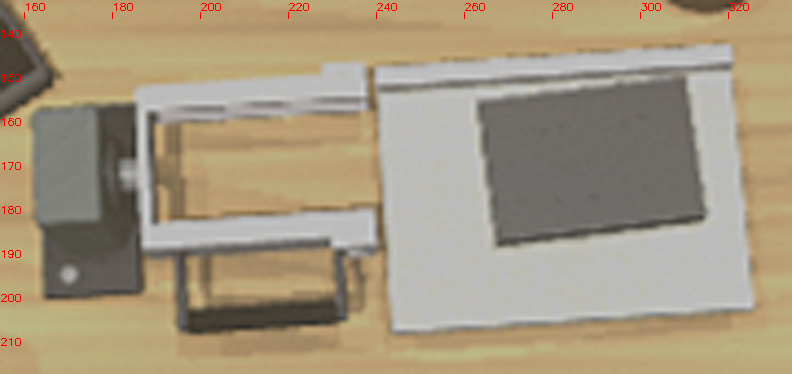

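Confirmed: the grey tray sits over the computer on the feed table, slightly yawed, with its corners at crop pixels (478,101), (685,76), (706,216) and (497,246). Next I'll fit the poses.

Run:
```python
import pickle
from h import *
from scipy.optimize import least_squares
from scipy.spatial.transform import Rotation as Ro
c=pickle.load(open("cam0.pkl","rb"))["top"]
px=lambda a:np.array(a,float)/4.4+[154.5,131.5]
S=np.array([[-120,-6,62.5],[-120,-256,62.5],[70,-6,76.5],[70,-256,76.5],[40,180,115],[-40,180,115],[-105,130,75],[-105,30,75]])/1e3
U=px([[393,333],[753,307],[376,68],[732,45],[98,107],[98,222],[188,322],[345,313]])
def W(p,S):
    k,s=np.cos(p[2]),np.sin(p[2]);return np.c_[p[0]+k*S[:,0]-s*S[:,1],p[1]+s*S[:,0]+k*S[:,1],S[:,2]]
f=lambda p:(proj(c,W(p,S))-U).ravel()
r=least_squares(f,[.4,.1,0],loss="soft_l1");p=r.x;print("station",p.round(4));print(f(p).reshape(-1,2).round(1))
np.save("st.npy",p)
T=ray(c,px([[478,101],[685,76],[706,216],[497,246]]),.0865)
k,s=np.cos(p[2]),np.sin(p[2]);L=(T[:,:2]-p[:2])@np.array([[k,-s],[s,k]])
print("tray corners st",(L*1e3).round(1),"mid",(L.mean(0)*1e3).round(1),"sides",np.linalg.norm(np.roll(T,1,0)-T,axis=1).round(4))
e=L[0]-L[1];print("yaw rel",np.arctan2(-e[0],e[1]))
q=robot.get_state()["eef_rot"];M=Ro.from_quat(np.roll(q,-1)).as_matrix();print(M.round(3))
for n,P in dict(bar=[-.105,.08,.075],barend=[.105,.08,.075],mouth=[0,0,0],tray0=[*L.mean(0),0]).items():
    w=W(p,np.array([P]))[0];print(n,w.round(4),np.hypot(*w[:2]).round(3))
```

```text
station [0.5819 0.0589 0.0462]
[[-0.3  0.5]
 [ 0.6  1. ]
 [-0.4 -1.3]
 [ 0.1 -1.2]
 [-0.  -0.3]
 [ 0.9  0.1]
 [ 0.3  0.4]
 [-1.9  0.2]]
tray corners st [[  34.6  -75.5]
 [  43.1 -219.1]
 [ -56.2 -224.6]
 [ -67.6  -81.3]] mid [ -11.5 -150.1] sides [0.1024 0.1439 0.0995 0.1438]
yaw rel 0.05891829731470734
[[ 0.224 -0.     0.975]
 [-0.975  0.001  0.224]
 [-0.001 -1.    -0.   ]]
bar [0.4733 0.134  0.075 ] 0.492
barend [0.6831 0.1437 0.075 ] 0.698
mouth [0.5819 0.0589 0.    ] 0.585
tray0 [ 0.5773 -0.0916  0.    ] 0.585
```

```bash
python3 -m crank '[{"gripper":146,"dp":[0,0,0],"spin":-0.139},{"gripper":146,"dp":[0,0,0],"spin":-0.139},{"gripper":146,"dp":[0,0,0],"spin":-0.139},{"gripper":146,"dp":[0,0,0],"spin":-0.139},{"gripper":146,"dp":[0,0,0],"spin":-0.139},{"gripper":146,"dp":[0,0,0],"spin":-0.139},{"gripper":146,"dp":[0,0,0],"spin":-0.139},{"gripper":146,"dp":[0,0,0],"spin":-0.139},{"gripper":146,"dp":[0,0,0],"spin":-0.139},{"gripper":146,"dp":[0,0,0],"spin":-0.139},{"gripper":146,"dp":[0.022,0,0.034],"spin":0},{"gripper":146,"dp":[0.022,0,0.034],"spin":0},{"gripper":146,"dp":[0.022,0,0.034],"spin":0},{"gripper":146,"dp":[0.022,0,0.034],"spin":0},{"gripper":146,"dp":[0.022,0,0.034],"spin":0},{"gripper":146,"dp":[0.022,0,0.034],"spin":0},{"gripper":146,"dp":[0.022,0,0.034],"spin":0},{"gripper":146,"dp":[0.022,0,0.034],"spin":0}]'
cat >> h.py <<'E'
from scipy.spatial.transform import Rotation as Ro
def stat():
    """tool in station frame: mm, heading error, force in station axes"""
    s=robot.get_state();p=np.load("st.npy");k,n=np.cos(p[2]),np.sin(p[2]);A=np.array([[k,n,0],[-n,k,0],[0,0,1]])
    M=Ro.from_quat(np.roll(s["eef_rot"],-1)).as_matrix()
    print("t",round(s["time"],2),"st mm",(A@(s["tcp_pos"]-[p[0],p[1],0])*1e3).round(1),"tool x heading - station",round(np.arctan2(M[1,0],M[0,0])-p[2],4),"F",(A@s["wrist_force"]).round(1),"w",round(s["grip_width"]*94,1),"q",np.round(s["joints"],2))
E
python3 -c "from h import *;stat()"
```

```text
time: 1.9
tcp_pos: [0.3151, -0.3766, 0.2054]
eef_rot: [0.707, -0.707, -0.016, 0.016]
wrist_force: [0.6, -0.3, -0.6]
grip_width: 0.429
t 1.9 st mm [-286.6 -422.7  205.4] tool x heading - station -0.0012 F [ 0.6 -0.4 -0.6] w 40.3 q [ 1.09  0.15 -0.38  1.99  0.06  1.02  0.73]
```

```bash
python3 -m crank '[{"gripper":146,"dp":[0.0215,0,0.034],"spin":0},{"gripper":146,"dp":[0.0215,0,0.034],"spin":0},{"gripper":146,"dp":[0.0215,0,0.034],"spin":0},{"gripper":146,"dp":[0.0215,0,0.034],"spin":0},{"gripper":146,"dp":[0.0215,0,0.034],"spin":0},{"gripper":146,"dp":[0.0215,0,0.034],"spin":0},{"gripper":146,"dp":[0.0215,0,0.034],"spin":0},{"gripper":146,"dp":[0.0215,0,0.034],"spin":0},{"gripper":146,"dp":[0,0.04,0],"spin":0},{"gripper":146,"dp":[0,0.04,0],"spin":0},{"gripper":146,"dp":[0,0.04,0],"spin":0},{"gripper":146,"dp":[0,0.014,0],"spin":0},{"gripper":146,"dp":[0,0,0],"spin":0}]'
python3 -c "from h import *;stat()
c=robot.read_camera('scene');i=c['pixels'][130:260,170:330];i=cv2.resize(i,None,fx=4.8,fy=4.5,interpolation=2);cv2.imwrite('pics/s1.png',i)"
```

```text
time: 3.2
tcp_pos: [0.4732, -0.0984, 0.0702]
eef_rot: [0.707, -0.706, -0.015, 0.017]
wrist_force: [0.4, -0.3, -0.5]
grip_width: 0.425
t 3.2 st mm [-115.8 -152.1   70.2] tool x heading - station -0.0009 F [ 0.4 -0.3 -0.5] w 40.0 q [ 0.58  0.35 -0.6   2.12  0.29  0.75 -0.15]
```

View pics/s1.png

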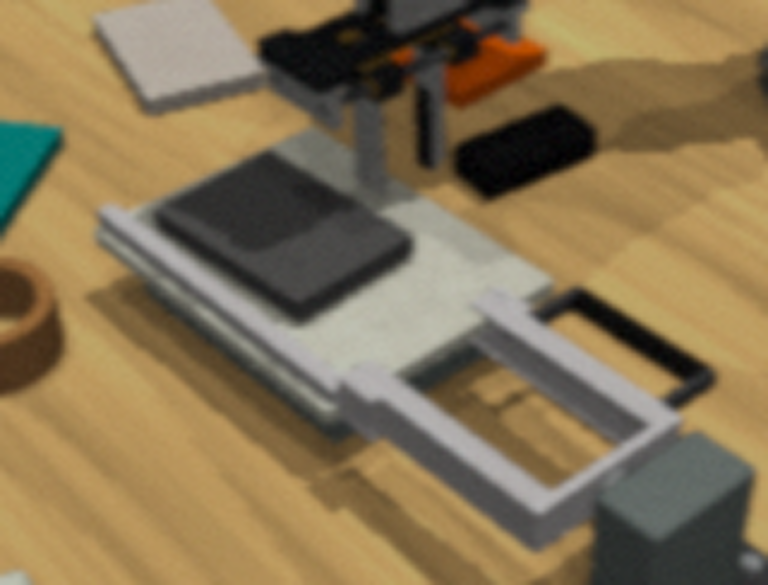

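The crop shows the fingers standing on the table beside the tray's robot-side edge, with the near fingertip at crop (370,200). The tray is near the fence with a small gap. Now I'll push it towards the fence.

```bash
python3 -m crank '[{"gripper":146,"dp":[0.005,0,0],"spin":0},{"gripper":146,"dp":[0.005,0,0],"spin":0},{"gripper":146,"dp":[0.005,0,0],"spin":0},{"gripper":146,"dp":[0.004,0,0],"spin":0},{"gripper":146,"dp":[0.004,0,0],"spin":0},{"gripper":146,"dp":[0.003,0,0],"spin":0},{"gripper":146,"dp":[0.002,0,0],"spin":0}]'
python3 -c "from h import *;stat()"; python3 -m crank '[{"gripper":146,"dp":[0.002,0,0],"spin":0},{"gripper":146,"dp":[0.001,0,0],"spin":0}]'
python3 -c "from h import *;stat()"
```

```text
time: 3.95
tcp_pos: [0.5022, -0.0974, 0.0714]
eef_rot: [0.707, -0.707, -0.016, 0.016]
wrist_force: [-4.0, -0.2, 2.3]
grip_width: 0.426
t 3.95 st mm [ -86.8 -152.5   71.4] tool x heading - station -0.0012 F [-4.   0.   2.3] w 40.1 q [ 0.56  0.39 -0.59  2.06  0.31  0.78 -0.17]
time: 4.15
tcp_pos: [0.5047, -0.0971, 0.0713]
eef_rot: [0.707, -0.707, -0.015, 0.016]
wrist_force: [-8.0, 1.3, 4.6]
grip_width: 0.432
t 4.15 st mm [ -84.3 -152.3   71.3] tool x heading - station -0.001 F [-7.9  1.7  4.6] w 40.6 q [ 0.55  0.4  -0.58  2.05  0.31  0.78 -0.17]
```

```bash
python3 -m crank '[{"gripper":146,"dp":[0.001,0,0],"spin":0},{"gripper":146,"dp":[0.001,0,0],"spin":0},{"gripper":146,"dp":[0,0,0],"spin":0}]'
python3 -c "from h import *;stat()
c=robot.read_camera('top');i=c['pixels'][132:217,155:335];i=cv2.resize(i,None,fx=4.4,fy=4.4,interpolation=2);cv2.imwrite('pics/t2.png',i)"
```

```text
time: 4.45
tcp_pos: [0.5063, -0.0968, 0.0711]
eef_rot: [0.707, -0.707, -0.015, 0.017]
wrist_force: [-7.6, 2.5, 2.4]
grip_width: 0.425
t 4.45 st mm [ -82.7 -152.    71.1] tool x heading - station -0.0007 F [-7.5  2.8  2.4] w 40.0 q [ 0.55  0.4  -0.58  2.05  0.31  0.78 -0.17]
```

View pics/t2.png

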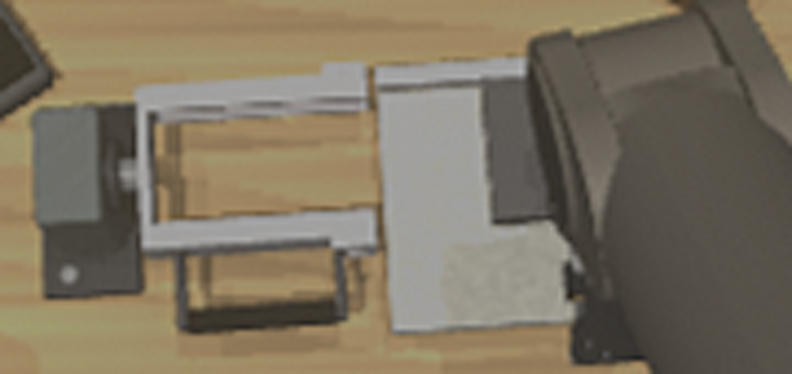

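The tray's leading edge runs from (482,80) to (492,222), parallel to the table edge, and its side touches the fence. Now I'll bring the fingers round behind it.

```bash
python3 -m crank '[{"gripper":146,"dp":[-0.017,0,0],"spin":0},{"gripper":146,"dp":[0,0,-0.034],"spin":0},{"gripper":146,"dp":[0,0,-0.034],"spin":0},{"gripper":146,"dp":[0,0,-0.034],"spin":0},{"gripper":146,"dp":[0.033,0,0],"spin":0},{"gripper":146,"dp":[0.033,0,0],"spin":0},{"gripper":146,"dp":[0.033,0.001,0],"spin":0},{"gripper":146,"dp":[0,0,0],"spin":0}]'
python3 -c "from h import *;stat()"
python3 -m crank '[{"gripper":146,"dp":[0,0,0.01],"spin":0},{"gripper":146,"dp":[0,0,0.01],"spin":0},{"gripper":146,"dp":[0,0,0.01],"spin":0},{"gripper":146,"dp":[0,0,0.01],"spin":0},{"gripper":146,"dp":[0,0,0.01],"spin":0},{"gripper":146,"dp":[0,0,0.01],"spin":0},{"gripper":146,"dp":[0,0,0.01],"spin":0}]'
python3 -c "from h import *;stat()"
```

```text
time: 5.3
tcp_pos: [0.5978, -0.1944, 0.0704]
eef_rot: [0.707, -0.706, -0.017, 0.015]
wrist_force: [0.5, -0.1, -0.7]
grip_width: 0.426
t 5.3 st mm [   4.2 -253.8   70.4] tool x heading - station 0.0001 F [ 0.5 -0.1 -0.7] w 40.0 q [ 0.61  0.55 -0.53  1.8   0.34  0.88 -0.03]
time: 6.0
tcp_pos: [0.59, -0.1253, 0.0706]
eef_rot: [-0.707, 0.707, 0.016, -0.016]
wrist_force: [-2.8, -3.4, 0.6]
grip_width: 0.428
t 6.0 st mm [  -0.4 -184.3   70.6] tool x heading - station -0.0014 F [-3.  -3.3  0.6] w 40.2 q [ 0.52  0.52 -0.54  1.86  0.34  0.86 -0.14]
```

```bash
python3 -m crank '[{"gripper":146,"dp":[0,0,0.01],"spin":0},{"gripper":146,"dp":[0,0,0.01],"spin":0},{"gripper":146,"dp":[0,0,0.01],"spin":0},{"gripper":146,"dp":[0,0,0.01],"spin":0},{"gripper":146,"dp":[0,0,0.01],"spin":0}]'
python3 -c "from h import *;stat()
c=robot.read_camera('scene');i=c['pixels'][130:260,170:330];i=cv2.resize(i,None,fx=4.8,fy=4.5,interpolation=2);cv2.imwrite('pics/s3.png',i)"
```

```text
time: 6.5
tcp_pos: [0.5876, -0.0754, 0.0705]
eef_rot: [-0.707, 0.707, 0.016, -0.016]
wrist_force: [-2.5, -4.9, 1.9]
grip_width: 0.426
t 6.5 st mm [  -0.4 -134.4   70.5] tool x heading - station -0.0014 F [-2.7 -4.8  1.9] w 40.1 q [ 0.45  0.5  -0.55  1.88  0.34  0.85 -0.23]
```

View pics/s3.png

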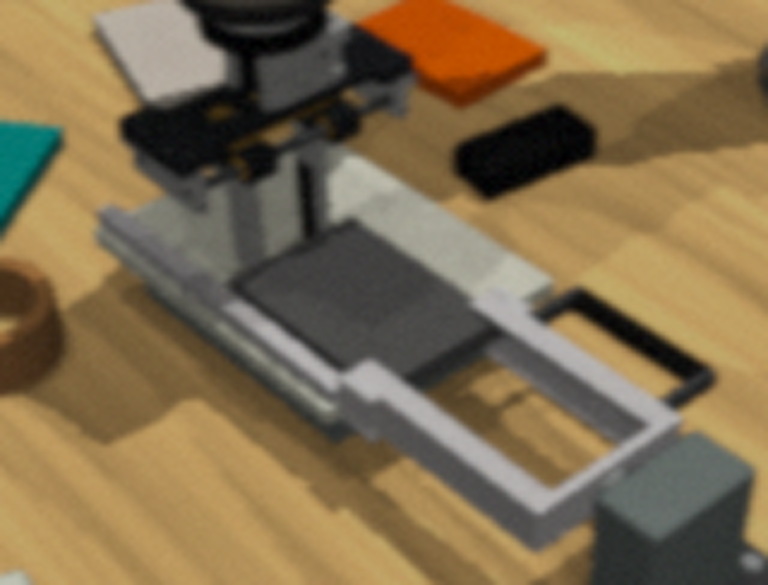

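The pair lies along the fence and its leading edge is entering the mouth between the channels, at about (420,370). I'll keep pushing.

```bash
python3 -m crank '[{"gripper":146,"dp":[0,0,0.01],"spin":0},{"gripper":146,"dp":[0,0,0.01],"spin":0},{"gripper":146,"dp":[0,0,0.01],"spin":0},{"gripper":146,"dp":[0,0,0.01],"spin":0},{"gripper":146,"dp":[0,0,0.01],"spin":0},{"gripper":146,"dp":[0,0,0.01],"spin":0}]'
python3 -c "from h import *;stat()";python3 -m crank '[{"gripper":146,"dp":[0,0,0.01],"spin":0},{"gripper":146,"dp":[0,0,0.01],"spin":0},{"gripper":146,"dp":[0,0,0.01],"spin":0},{"gripper":146,"dp":[0,0,0.01],"spin":0},{"gripper":146,"dp":[0,0,0.01],"spin":0}]'
python3 -c "from h import *;stat()"
```

```text
time: 7.15
tcp_pos: [0.5852, -0.0159, 0.0706]
eef_rot: [-0.707, 0.707, 0.016, -0.016]
wrist_force: [-1.9, -5.3, 3.3]
grip_width: 0.429
t 7.15 st mm [ -0.1 -74.9  70.6] tool x heading - station -0.0017 F [-2.2 -5.2  3.3] w 40.3 q [ 0.36  0.5  -0.56  1.9   0.35  0.85 -0.34]
time: 7.65
tcp_pos: [0.5834, 0.0352, 0.0705]
eef_rot: [0.707, -0.707, -0.016, 0.016]
wrist_force: [0.3, -2.4, -0.7]
grip_width: 0.425
t 7.65 st mm [  0.4 -23.7  70.5] tool x heading - station -0.0011 F [ 0.2 -2.4 -0.7] w 39.9 q [ 0.28  0.5  -0.57  1.9   0.35  0.85 -0.43]
```

```bash
python3 -m crank '[{"gripper":146,"dp":[0,0,0.005],"spin":0},{"gripper":146,"dp":[0,0,0.005],"spin":0},{"gripper":146,"dp":[0,0,0.004],"spin":0},{"gripper":146,"dp":[0,0,0.003],"spin":0}]'
python3 -c "from h import *;stat()";python3 -m crank '[{"gripper":146,"dp":[0,0,0.002],"spin":0},{"gripper":146,"dp":[0,0,0.002],"spin":0}]'
python3 -c "from h import *;stat()"
```

```text
time: 8.05
tcp_pos: [0.5827, 0.0514, 0.0705]
eef_rot: [-0.707, 0.707, 0.016, -0.016]
wrist_force: [-0.0, -2.8, -0.6]
grip_width: 0.426
t 8.05 st mm [ 0.5 -7.5 70.5] tool x heading - station -0.0014 F [-0.2 -2.8 -0.6] w 40.1 q [ 0.25  0.5  -0.57  1.9   0.35  0.85 -0.46]
time: 8.25
tcp_pos: [0.5826, 0.0552, 0.0705]
eef_rot: [-0.707, 0.707, 0.016, -0.016]
wrist_force: [-0.5, -1.6, 0.8]
grip_width: 0.43
t 8.25 st mm [ 0.5 -3.8 70.5] tool x heading - station -0.0015 F [-0.6 -1.5  0.8] w 40.4 q [ 0.25  0.5  -0.57  1.9   0.35  0.85 -0.46]
```

```bash
python3 -m crank '[{"gripper":146,"dp":[0,0,0.001],"spin":0},{"gripper":146,"dp":[0,0,0.001],"spin":0}]'
python3 -c "from h import *;stat()";python3 -m crank '[{"gripper":146,"dp":[0,0,0.001],"spin":0},{"gripper":146,"dp":[0,0,0.001],"spin":0}]'
python3 -c "from h import *;stat()"
```

```text
time: 8.45
tcp_pos: [0.5826, 0.0553, 0.0705]
eef_rot: [-0.706, 0.708, 0.015, -0.015]
wrist_force: [1.8, -14.4, 1.2]
grip_width: 0.429
t 8.45 st mm [ 0.6 -3.6 70.5] tool x heading - station -0.0025 F [  1.2 -14.5   1.2] w 40.4 q [ 0.24  0.5  -0.57  1.9   0.35  0.85 -0.47]
time: 8.65
tcp_pos: [0.5826, 0.0555, 0.0704]
eef_rot: [-0.705, 0.708, 0.015, -0.015]
wrist_force: [2.8, -22.1, 0.8]
grip_width: 0.428
t 8.65 st mm [ 0.6 -3.5 70.4] tool x heading - station -0.0036 F [  1.8 -22.2   0.8] w 40.2 q [ 0.24  0.5  -0.57  1.9   0.36  0.85 -0.47]
```

```bash
python3 -m crank '[{"gripper":146,"dp":[0,0,-0.015],"spin":0},{"gripper":146,"dp":[0,0,-0.015],"spin":0},{"gripper":146,"dp":[0,-0.045,0],"spin":0},{"gripper":146,"dp":[0,-0.045,0],"spin":0},{"gripper":146,"dp":[-0.035,0,0],"spin":0},{"gripper":146,"dp":[-0.035,0,0],"spin":0},{"gripper":146,"dp":[-0.035,0,0],"spin":0},{"gripper":146,"dp":[0,0,0.027],"spin":0},{"gripper":146,"dp":[0,0,0.027],"spin":0},{"gripper":146,"dp":[0,0,0.027],"spin":0},{"gripper":146,"dp":[0,0,0.028],"spin":0},{"gripper":146,"dp":[0,0,0],"spin":0},{"gripper":146,"dp":[0,0,0],"spin":0}]'
python3 - <<'E'
from h import *
stat()
c=robot.read_camera('scene');i=c['pixels'][130:260,170:330];i=cv2.resize(i,None,fx=4.8,fy=4.5,interpolation=2)
t=robot.read_camera('top')
cv2.imwrite('pics/s4.png',i);cv2.imwrite('pics/t4.png',cv2.resize(t['pixels'][132:217,155:335],None,fx=4.4,fy=4.4,interpolation=2))
E
```

```text
time: 9.95
tcp_pos: [0.4738, 0.1333, 0.1604]
eef_rot: [0.707, -0.707, -0.016, 0.016]
wrist_force: [0.3, -0.0, -0.2]
grip_width: 0.429
t 9.95 st mm [-104.5   79.3  160.4] tool x heading - station -0.0003 F [ 0.3 -0.  -0.2] w 40.3 q [ 0.23  0.25 -0.72  2.02  0.2   0.94 -0.55]
```

View pics/s4.png

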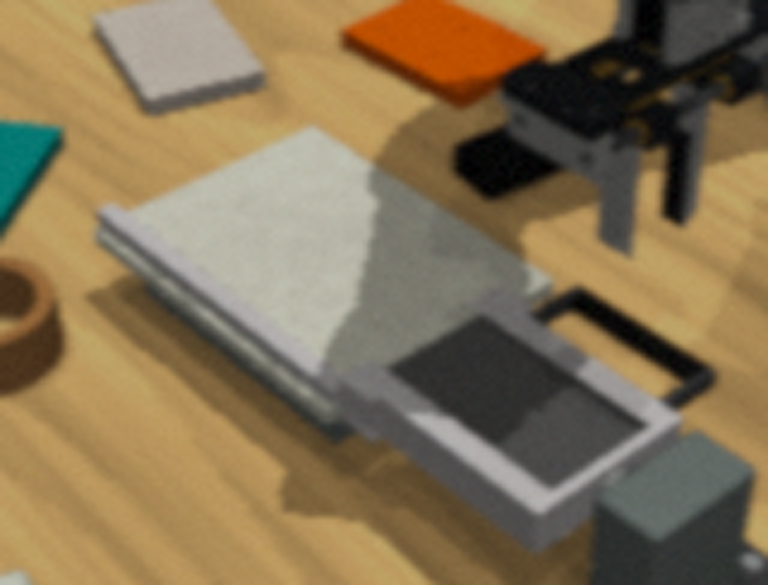

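The pair is home in the cradle: its tail edge at (390,370) lies just inside the mouth and its leading edge is at the end wall (550,490). The gripper stands above the bar. I'll descend and grip it.

```bash
python3 -m crank '[{"gripper":146,"dp":[0,0.03,0],"spin":0},{"gripper":146,"dp":[0,0.03,0],"spin":0},{"gripper":146,"dp":[0,0.025,0],"spin":0},{"gripper":146,"dp":[0,0.017,0],"spin":0},{"gripper":146,"dp":[0,0,0],"spin":0}]'
python3 -c "from h import *;stat()"; python3 -m crank '[{"gripper":255,"dp":[0,0,0],"spin":0},{"gripper":255,"dp":[0,0,0],"spin":0},{"gripper":255,"dp":[0,0,0],"spin":0},{"gripper":255,"dp":[0,0,0],"spin":0},{"gripper":255,"dp":[0,0,0],"spin":0}]'
python3 -c "from h import *;stat()"
```

```text
time: 10.55
tcp_pos: [0.4727, 0.132, 0.0567]
eef_rot: [-0.707, 0.707, 0.014, -0.017]
wrist_force: [0.3, 0.1, 0.6]
grip_width: 0.427
t 10.55 st mm [-105.7   78.    56.7] tool x heading - station -0.0024 F [0.3 0.  0.6] w 40.2 q [ 0.15  0.4  -0.66  2.11  0.36  0.75 -0.69]
time: 11.05
tcp_pos: [0.4727, 0.1332, 0.0589]
eef_rot: [-0.707, 0.707, 0.015, -0.016]
wrist_force: [-8.9, -0.0, 5.1]
grip_width: 0.185
t 11.05 st mm [-105.6   79.2   58.9] tool x heading - station -0.0012 F [-8.9  0.4  5.1] w 17.4 q [ 0.15  0.4  -0.66  2.11  0.36  0.75 -0.69]
```

```bash
python3 -c "
import numpy as np
a=np.radians(np.arange(0,181,4.5));x=-105*np.cos(a);z=105*np.sin(a)
print(np.c_[np.diff(x),-np.diff(z)].round(1).tolist())"
```

```text
[[0.3, -8.2], [1.0, -8.2], [1.6, -8.1], [2.2, -7.9], [2.9, -7.7], [3.5, -7.5], [4.0, -7.2], [4.6, -6.9], [5.1, -6.5], [5.6, -6.1], [6.1, -5.6], [6.5, -5.1], [6.9, -4.6], [7.2, -4.0], [7.5, -3.5], [7.7, -2.9], [7.9, -2.2], [8.1, -1.6], [8.2, -1.0], [8.2, -0.3], [8.2, 0.3], [8.2, 1.0], [8.1, 1.6], [7.9, 2.2], [7.7, 2.9], [7.5, 3.5], [7.2, 4.0], [6.9, 4.6], [6.5, 5.1], [6.1, 5.6], [5.6, 6.1], [5.1, 6.5], [4.6, 6.9], [4.0, 7.2], [3.5, 7.5], [2.9, 7.7], [2.2, 7.9], [1.6, 8.1], [1.0, 8.2], [0.3, 8.2]]
```

```bash
python3 -m crank '[{"gripper":255,"dp":[0.0003,-0.0082,0],"spin":0},{"gripper":255,"dp":[0.001,-0.0082,0],"spin":0},{"gripper":255,"dp":[0.0016,-0.0081,0],"spin":0},{"gripper":255,"dp":[0.0022,-0.0079,0],"spin":0},{"gripper":255,"dp":[0.0029,-0.0077,0],"spin":0}]'
python3 -c "from h import *;stat()"; python3 -m crank '[{"gripper":255,"dp":[0.0035,-0.0075,0],"spin":0},{"gripper":255,"dp":[0.004,-0.0072,0],"spin":0},{"gripper":255,"dp":[0.0046,-0.0069,0],"spin":0},{"gripper":255,"dp":[0.0051,-0.0065,0],"spin":0},{"gripper":255,"dp":[0.0056,-0.0061,0],"spin":0}]'
python3 -c "from h import *;stat()"
```

```text
time: 11.55
tcp_pos: [0.4807, 0.1336, 0.0993]
eef_rot: [-0.707, 0.707, 0.015, -0.017]
wrist_force: [-6.4, 1.0, 0.3]
grip_width: 0.182
t 11.55 st mm [-97.6  79.2  99.3] tool x heading - station -0.0011 F [-6.3  1.3  0.3] w 17.1 q [ 0.19  0.35 -0.69  2.06  0.3   0.83 -0.63]
time: 12.05
tcp_pos: [0.504, 0.1347, 0.1339]
eef_rot: [-0.707, 0.707, 0.016, -0.016]
wrist_force: [-5.5, -0.3, 1.5]
grip_width: 0.18
t 12.05 st mm [-74.2  79.3 133.9] tool x heading - station -0.0011 F [-5.5 -0.1  1.5] w 16.9 q [ 0.2   0.33 -0.7   1.98  0.27  0.92 -0.59]
```

```bash
python3 -m crank '[{"gripper":255,"dp":[0.0061,-0.0056,0],"spin":0},{"gripper":255,"dp":[0.0065,-0.0051,0],"spin":0},{"gripper":255,"dp":[0.0069,-0.0046,0],"spin":0},{"gripper":255,"dp":[0.0072,-0.004,0],"spin":0},{"gripper":255,"dp":[0.0075,-0.0035,0],"spin":0},{"gripper":255,"dp":[0.0077,-0.0029,0],"spin":0},{"gripper":255,"dp":[0.0079,-0.0022,0],"spin":0},{"gripper":255,"dp":[0.0081,-0.0016,0],"spin":0},{"gripper":255,"dp":[0.0082,-0.001,0],"spin":0},{"gripper":255,"dp":[0.0082,-0.0003,0],"spin":0}]'
python3 -c "from h import *;stat()
cv2.imwrite('pics/s5.png',cv2.resize(robot.read_camera('scene')['pixels'][90:290,170:370],None,fx=3,fy=3,interpolation=2))"
```

```text
time: 13.05
tcp_pos: [0.5798, 0.1384, 0.164]
eef_rot: [0.707, -0.707, -0.016, 0.016]
wrist_force: [-1.9, 1.3, 2.9]
grip_width: 0.183
t 13.05 st mm [  1.6  79.5 164. ] tool x heading - station -0.0012 F [-1.8  1.4  2.9] w 17.2 q [ 0.18  0.41 -0.67  1.8   0.3   1.03 -0.55]
```

View pics/s5.png

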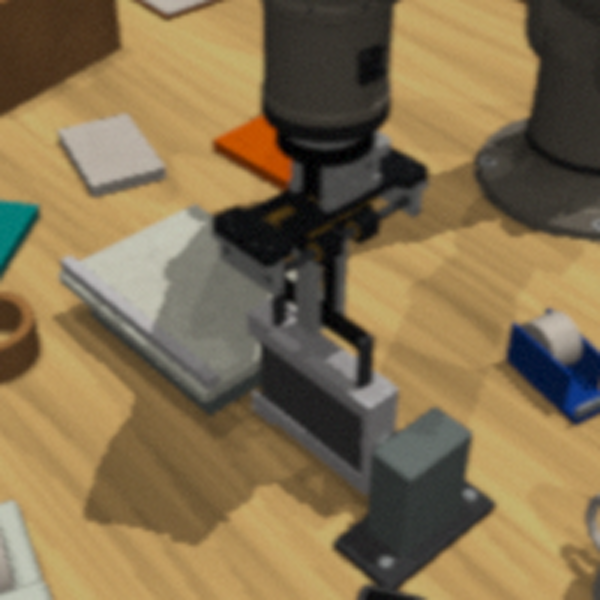

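The cradle stands upright at 90° with the pair inside and the bar held. I'll carry on over.

```bash
python3 -m crank '[{"gripper":255,"dp":[0.0082,0.0003,0],"spin":0},{"gripper":255,"dp":[0.0082,0.001,0],"spin":0},{"gripper":255,"dp":[0.0081,0.0016,0],"spin":0},{"gripper":255,"dp":[0.0079,0.0022,0],"spin":0},{"gripper":255,"dp":[0.0077,0.0029,0],"spin":0},{"gripper":255,"dp":[0.0075,0.0035,0],"spin":0},{"gripper":255,"dp":[0.0072,0.004,0],"spin":0},{"gripper":255,"dp":[0.0069,0.0046,0],"spin":0},{"gripper":255,"dp":[0.0065,0.0051,0],"spin":0},{"gripper":255,"dp":[0.0061,0.0056,0],"spin":0}]'
python3 -c "from h import *;stat()"
python3 -m crank '[{"gripper":255,"dp":[0.0056,0.0061,0],"spin":0},{"gripper":255,"dp":[0.0051,0.0065,0],"spin":0},{"gripper":255,"dp":[0.0046,0.0069,0],"spin":0},{"gripper":255,"dp":[0.004,0.0072,0],"spin":0},{"gripper":255,"dp":[0.0035,0.0075,0],"spin":0},{"gripper":255,"dp":[0.0029,0.0077,0],"spin":0},{"gripper":255,"dp":[0.0022,0.0079,0],"spin":0}]'
python3 -c "from h import *;stat()"
```

```text
time: 14.1
tcp_pos: [0.6531, 0.1419, 0.132]
eef_rot: [0.707, -0.707, -0.016, 0.016]
wrist_force: [-3.2, 4.8, -1.4]
grip_width: 0.182
t 14.1 st mm [ 75.   79.6 132. ] tool x heading - station -0.0008 F [-3.   5.  -1.4] w 17.1 q [ 0.14  0.56 -0.62  1.66  0.36  1.05 -0.55]
time: 14.8
tcp_pos: [0.68, 0.1431, 0.0817]
eef_rot: [-0.707, 0.707, 0.015, -0.017]
wrist_force: [-7.5, 5.8, -0.7]
grip_width: 0.183
t 14.8 st mm [102.   79.6  81.7] tool x heading - station -0.0006 F [-7.2  6.1 -0.7] w 17.2 q [ 0.11  0.65 -0.59  1.62  0.41  1.   -0.57]
```

```bash
python3 -m crank '[{"gripper":255,"dp":[0.0016,0.007,0],"spin":0},{"gripper":255,"dp":[0.001,0.007,0],"spin":0},{"gripper":255,"dp":[0,0.006,0],"spin":0},{"gripper":255,"dp":[0,0.003,0],"spin":0}]'
python3 -c "from h import *;stat()"
python3 -m crank '[{"gripper":255,"dp":[0,0.0015,0],"spin":0},{"gripper":255,"dp":[0,0.001,0],"spin":0},{"gripper":255,"dp":[0,0,0],"spin":0}]'
python3 -c "from h import *;stat()"
```

```text
time: 15.2
tcp_pos: [0.6826, 0.1433, 0.0587]
eef_rot: [0.707, -0.707, -0.015, 0.017]
wrist_force: [-12.7, 2.0, 29.0]
grip_width: 0.183
t 15.2 st mm [104.5  79.7  58.7] tool x heading - station -0.0006 F [-12.6   2.6  29. ] w 17.2 q [ 0.1   0.67 -0.58  1.63  0.43  0.97 -0.58]
time: 15.5
tcp_pos: [0.6826, 0.1434, 0.0585]
eef_rot: [-0.707, 0.707, 0.016, -0.017]
wrist_force: [-16.6, 0.6, 25.0]
grip_width: 0.181
t 15.5 st mm [104.5  79.7  58.5] tool x heading - station -0.0006 F [-16.6   1.4  25. ] w 17.0 q [ 0.1   0.67 -0.58  1.63  0.43  0.97 -0.58]
```

The cradle is against the far stop: TCP height 58.5 mm against 58.9 mm at the start, with 25 N upward. I'll release and lift away.

```bash
python3 -m crank '[{"gripper":146,"dp":[-0.001,0,0],"spin":0},{"gripper":146,"dp":[0,0,0],"spin":0},{"gripper":146,"dp":[0,0,0],"spin":0},{"gripper":146,"dp":[0,0,0],"spin":0},{"gripper":146,"dp":[0,-0.02,0],"spin":0},{"gripper":146,"dp":[0,-0.03,0],"spin":0},{"gripper":146,"dp":[0,-0.04,0],"spin":0},{"gripper":146,"dp":[0,-0.04,0],"spin":0},{"gripper":146,"dp":[-0.02,-0.03,-0.03],"spin":0},{"gripper":146,"dp":[-0.02,0,-0.04],"spin":0},{"gripper":146,"dp":[-0.02,0,-0.04],"spin":0},{"gripper":146,"dp":[-0.02,0,-0.04],"spin":0},{"gripper":146,"dp":[-0.02,0,-0.04],"spin":0},{"gripper":146,"dp":[-0.02,0,-0.04],"spin":0},{"gripper":146,"dp":[0,0,0],"spin":0}]'
python3 - <<'E'
from h import *
stat()
a=robot.read_camera('top')['pixels'];b=robot.read_camera('scene')['pixels']
cv2.imwrite('pics/e.png',np.hstack([cv2.resize(a[132:217,155:265],(400,309),interpolation=2),cv2.resize(b[140:280,185:345],(400,309),interpolation=2)]))
cv2.imwrite('pics/efull.png',np.hstack([cv2.resize(a,(400,300)),cv2.resize(b,(400,300))]))
E
```

```text
time: 17.0
tcp_pos: [0.5708, -0.0992, 0.2173]
eef_rot: [-0.706, 0.708, 0.013, -0.014]
wrist_force: [0.3, 0.6, -0.3]
grip_width: 0.425
t 17.0 st mm [ -18.3 -157.4  217.3] tool x heading - station -0.009 F [ 0.4  0.6 -0.3] w 40.0 q [ 0.57  0.32 -0.62  1.78  0.21  1.11 -0.09]
```

View pics/e.png

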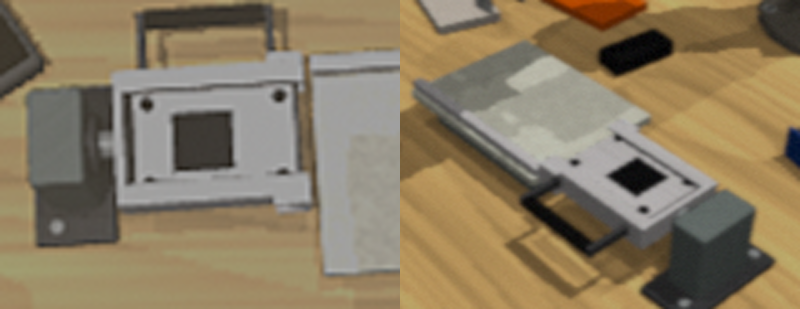

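The final view shows the computer belly-up, with its vent at (203,140) and feet visible, lying inside the cradle. The bar is on the far side. I'll do a numeric check and then hand in.

Run:
```python
from h import *
c=robot.read_camera('top');p=np.load('st.npy');k,s=np.cos(p[2]),np.sin(p[2]);A=np.array([[k,-s],[s,k]])
f=400/110.;u=lambda a:np.array(a,float)/f+[154.5,131.5]
for n,z,q in (("computer ends/vent",.087,[[133,138],[299,130],[203,140]]),("bar ends",.075,[[137,14],[271,12]])):
    print(n,((ray(c,u(q),z)[:,:2]-p[:2])@A*1e3).round(1).tolist())
from scipy.ndimage import label
import pickle
d=cv2.absdiff(cv2.cvtColor(c['pixels'],6),cv2.cvtColor(pickle.load(open('cam0.pkl','rb'))['top']['pixels'],6))
for n,(x,y) in dict(cutter=(187,253),roll=(316,117),adapter=(301,249),pad=(397,210),mug=(114,203),scanner=(151,141)).items(): print(n,np.mean(d[y-18:y+18,x-18:x+18]>25).round(3))
```

```text
computer ends/vent [[2.2, 143.2], [0.0, 6.4], [-3.3, 85.8]]
bar ends [[112.6, 137.1], [107.0, 24.3]]
cutter 0.0
roll 0.484
adapter 0.186
pad 0.043
mug 0.0
scanner 0.0
```

The roll and adapter patches differ, probably because of the arm or its shadow. I'll look at the full view.

View pics/efull.png

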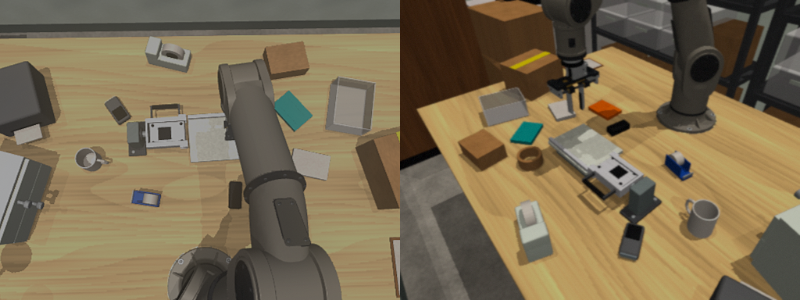

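In the top view the arm hides the roll, and its shadow falls on the adapter. In the scene view the roll at (529,157) and the adapter at (618,127) stand where they were. Handing in.

```bash
python3 -c "from rig import robot;print(robot.close_job())"
```

```text
the job is handed in; nothing more can be done
None
```

The job is handed in after about 17 s of robot time. The computer lies belly-up in its tray in the cradle, and the cradle is swung right over to the far stop.

I pushed the tray and computer against the fence, then along it into the cradle until they met the end stop at 22 N. I then gripped the bar and swung the cradle over at about 0.8 rad/s, pressed it onto the far stop at 25–29 N, released and backed off.

**Last checks:**
- **Pair:** The computer's vent and feet show on top, inside the cradle. I measured its middle about 3 mm short of home along the slot, of which roughly 1.6 mm looks like an offset in my station frame. I did not measure the tray separately at the end, because the computer covers it.
- **Cradle:** I did not measure its angle directly. The gripper's height at the far stop was 58.5 mm against 58.9 mm at the start, and the bar is on the far side, so it looks fully over.
- **Robot:** It stands clear and touches nothing.
- **Other things on the bench:** The tape cutter, mug and scanner show no change in the top image. The label pad's patch differs by 4%, which I put down to arm shadow. The automatic comparison flagged the tape roll and adapter, but the arm hides the roll and shades the adapter there. In the scene view both look unmoved.

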